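# Index the rotary fixture and lock it to torque

### The job

Set up the indexing fixture for measuring: turn the orange knob clockwise until the pawl drops into the notch that the yellow line marks, not a notch further. Then swing the white-handled lever of the lock screw clockwise until the screw is home, pull on until the red needle stands in the green band of the scale, hold it steadily there for about two seconds to see that the screw holds, never into the red, and let go without unscrewing it again. Leave the other things on the table where they are.

Things in the scene. Friction and masses are not known exactly. Their poses are not given: they have to be found in the camera images.
- fixture: The fixture's bolted-down light metal base, 215 x 310 mm, 22 mm high, carrying the toothed dial (wheel 148 mm across, black flange and orange bar knob on top), the pawl and the lock screw with its lever. Its z axis is up. The dial has 12 saw teeth 0.524 rad apart; it turns stiffly (0.1 to 0.4 N m) and stays where it is left.
- dial (a joint): Dial angle (rad); grows as the dial turns clockwise seen from above, the only way the pawl allows. At 2.60 the pawl is caught at the wanted notch and the yellow line on the dial points straight at the pawl; the pawl drops into it at about 2.59, and would drop into the next (too far) 0.524 later. It starts 0.7 to 2.1 rad short.
- knob_grip (a point): Point on the dial's vertical axis, 84 mm above the table, where to grip the orange bar knob: 70 mm long along this point's x axis, 16 mm thick along its y axis, from 66 to 99 mm above the table. It turns with the dial. The black flange below it (106 mm across) has its top at 60 mm.
- pawl (a joint): The brass sprung pawl, a plunger sliding radially under a red-topped housing at the dial's rim. 0 = fully dropped into a notch; a tooth's tip lifts it to about 0.007 m and it snaps back when the tip has passed.
- pawl_nose (a point): Point at the tip of the dropped pawl, fixed, 40 mm above the table at the dial's rim; the yellow line must point here.
- screw_axis (a point): Point on the vertical axis of the lock screw, 94 mm above the table; the lever turns the screw about this axis, clockwise from above to tighten. It runs loose (drag 0.35 N m) for 0.3 to 0.7 rad, then the screw is home and turns no further; where that happens differs each time and shows only by feel or by the lever's bend.
- lever_post (a point): Centre of the upright white handle post of the torque lever, 94 mm above the table and 115 mm from the screw's axis. The post is 22 mm across and free from 72 to 113 mm above the table. This point's x axis points outward along the lever, away from the screw; its z axis is up.
- lever (a joint): Bend of the sprung lever against its screw (rad): the torque gauge, shown by the red needle on the lever's white scale. Positive when pushed clockwise (tightening), 6 N m per rad: about 0.06 while running loose. Green band: 0.17 to 0.25 (9 to 13 N at the post); red from 0.32. Pushed the other way the screw starts to unscrew at about -0.06.
- flange_mid (a point): Bystander, to be left where it is: a spare black stepped flange, 100 mm across and 24 mm high; point at its centre.
- ball_stand_mid (a point): Bystander, to be left where it is: a white reference ball on a stem and a round dark foot, 100 mm high; point half-way up.
- gauge_box_mid (a point): Bystander, to be left where it is: a closed wooden gauge-block case 75 x 130 x 36 mm; point at its centre.
- cleaner_mid (a point): Bystander, to be left where it is: a white bottle with a blue cap, 52 mm across and 130 mm high; point half-way up.
- caliper_mid (a point): Bystander, to be left where it is: a digital caliper lying flat, 170 mm long, 12 mm high; point near its middle.
- plug_gauge_mid (a point): Bystander, to be left where it is: a lying cylindrical plug gauge, 100 mm long, 36 mm across; point at its centre.
- driver_grip (a point): Bystander, to be left where it is: a blue-handled screwdriver 200 mm long lying on the table; point on its handle.

How it is judged:
By the outcome, as a careful person would: the job done as asked, in the order asked, and still so for the second after the job is handed in, with the robot touching nothing.
It also fails if it takes over 70 s, if anything falls off the work surface, if the arm or the gripper's body presses on something with over 40 N, if the wrist force passes 120 N, or if a joint passes its speed limit or range.

### The arm

A 6-joint arm with a two-finger parallel gripper is mounted at the origin on the work surface. World frame = base frame: x ahead of the robot, y to its left, z up, the work surface at z = 0. Lengths are in m, angles in degrees, forces in N, time in s.
With the tool pointing down it reaches from about 0.325 to 0.775 m from the base axis. Payload 5.5 kg.
Tool frame: the origin (TCP) lies at the centre of the arm's flange, where the gripper is bolted on; the fingertips stand 182 mm ahead of it and the grasp point (between the pads) lies 163 mm ahead of it; z points along the fingers, y is the line along which they close (so a half turn about z gives the same grasp; the last joint's range is limited). The gripper opens to 88 mm and grips with 3 to 60 N. Pads are 20 mm wide; open, the fingers measure 115 mm over their backs; the gripper's body (75 mm by 178 mm) begins 61 mm behind the grasp point.
Start: joints at [-75.957, 5.22, 70.514, -0, 104.267, -3.249], TCP at [0.178, -0.573, 0.405] pointing down, gripper open.
Joint ranges: [-164.24, 164.24], [-49.07, 125.15], [9.68, 141.18], [-86.29, 266.29], [3.28, 154.24], [-151.56, 151.56]. Speed limits (degrees/s): [147.25, 147.25, 172.46, 180, 180, 180].

### API

Orientations are given as [roll, pitch, yaw] about the fixed x, y, z axes, in that order (R = Rz(yaw) Ry(pitch) Rx(roll)).
In Python, from station import r gives the robot as it stands. The module is installed in compiled form; this text tells all that it offers. Calls block until the motion is done:
- r.reach(position, orientation): joint-space move of the TCP to a pose.
- r.servo_line(position, rotation=None, speed=0.15): straight line of the TCP; rotation=None keeps the orientation; speed is the mean speed in m/s.
- r.move_joints(angles): joint-space move.
- r.let_go() and r.grab(squeeze=None): open the fingers fully, or close them until they stop; squeeze is the grip in N (None keeps the last).
- r.wait(seconds).
- r.inverse_kinematics(position, orientation): joint angles nearest the present ones, or None.
- r.sense(): the state.
- r.snapshot(name): name is "side" or "top" or "wrist"; returns a dict with "frame" (420x560x3 uint8, red, green, blue), "fx", "fy", "cx", "cy" (pixels), "dist_coeffs" ([k1, k2, p1, p2, k3] as OpenCV has them; the pictures are not rectified), "R" (3x3) and "t" (3): a world point X has camera coordinates R X + t. Camera axes: x right, y down, z forward; pixel columns grow to the right and rows downward; lengths in m; the calibration is good to about 2 mm. A picture is of the moment at which its call begins. There is no depth.
A pose or a line that the arm cannot do raises r.IKError and nothing moves.
- r.hand_in(): hands the job in, once; it reports no verdict.
The state is a dict: "clock": time; "joints": joint angles; "joint_vel": joint speeds; "joint_torque": joint torques, N m; "tcp_pos": TCP position; "orientation": TCP orientation; "contact_force": force on the tool from outside, world axes, zero at the start; "torque": the same for the moment, N m; "opening": finger opening in m.
Only numpy, scipy, OpenCV 4.12 (cv2) and the standard library are available. Lean on these libraries where they do the work, as an engineer would, in place of code of your own. Each camera call takes 0.05 s, during which the arm holds its last target. There are 200 camera calls.

## Working session

There is one attempt and no reset: what is moved stays moved. The work goes in short steps, each a Python script; the robot and the scene stay as the last script left them, time stands still between calls to the robot, and variables do not carry over. Pictures are saved under pics/ and viewed, on a budget of 10 in all, crops included, one or two more only if the job needs it, and the job is handed in when it is done.

```bash
mkdir -p pics; cat > h.py <<'E'
import numpy as np, cv2
from station import r
def snap(n):
    s=r.snapshot(n); s['K']=np.array([[s['fx'],0,s['cx']],[0,s['fy'],s['cy']],[0,0,1.]]); s['d']=np.array(s['dist_coeffs'],float)
    s['R']=np.array(s['R']); s['t']=np.array(s['t']); return s
def save(s,f): cv2.imwrite('pics/'+f,cv2.cvtColor(s['frame'],cv2.COLOR_RGB2BGR))
def ray(s,uv):
    p=cv2.undistortPoints(np.array([[uv]],float),s['K'],s['d'])[0,0]
    d=s['R'].T@np.array([p[0],p[1],1.]); return -s['R'].T@s['t'], d/np.linalg.norm(d)
def onz(s,uv,z):
    c,d=ray(s,uv); return c+d*(z-c[2])/d[2]
def tri(obs):
    A=np.zeros((3,3));b=np.zeros(3)
    for s,uv in obs:
        c,d=ray(s,uv);P=np.eye(3)-np.outer(d,d);A+=P;b+=P@c
    x=np.linalg.solve(A,b)
    return x,[np.linalg.norm((np.eye(3)-np.outer(d,d))@(x-c)) for c,d in [ray(*o) for o in obs]]
def proj(s,X): return cv2.projectPoints(np.array([X],float),cv2.Rodrigues(s['R'])[0],s['t'],s['K'],s['d'])[0][0,0]
E
python3 - <<'E'
from h import *
for n in('top','side'):
    s=snap(n); save(s,n+'0.png'); print(n,-s['R'].T@s['t'],s['R'][2],s['fx'])
print(r.sense())
E
```

```text
top [0.48385232 0.03775021 1.14729363] [ 0.11398495  0.01078651 -0.99342392] 476.4014671093515
side [ 0.46050422 -0.54488212  0.63410704] [ 0.17783977  0.72008478 -0.67070927] 388.3797649889608
{'clock': 0.1, 'joints': array([-7.59567631e+01,  5.26091984e+00,  7.05733108e+01, -2.01176941e-03,
        1.04266179e+02, -3.25028192e+00]), 'joint_vel': array([ 0.01923184, -0.04273019, -0.10789883,  0.11945068, -0.07087421,
        0.02050191]), 'joint_torque': array([ 2.62546549e-03, -4.47858131e+01, -4.07569170e+01,  7.01531139e-02,
        2.84987118e-02, -1.17485961e-04]), 'tcp_pos': array([ 0.17835286, -0.57294781,  0.40361391]), 'orientation': array([-1.79899642e+02, -3.74551541e-03,  1.72930215e+01]), 'contact_force': array([ 0.35878613, -0.58279534,  0.24718905]), 'torque': array([-0.01510808,  0.02533301, -0.00050437]), 'opening': 0.08805887117566578}
```

View pics/top0.png

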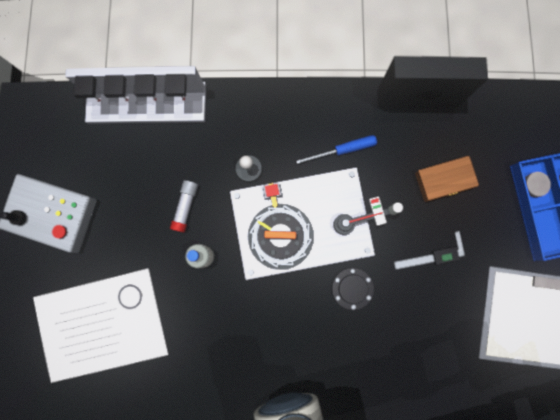

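View pics/side0.png

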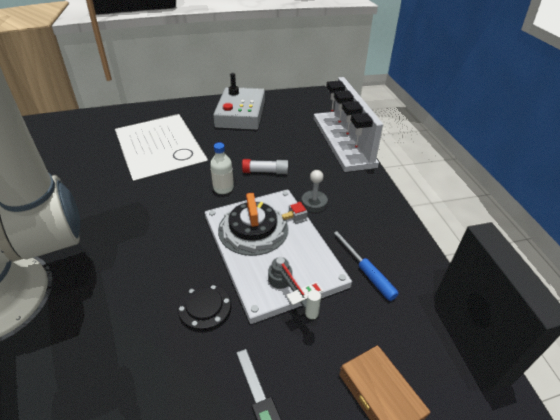

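```bash
cat >> h.py <<'E'
def masks(f):
    h=cv2.cvtColor(f,cv2.COLOR_RGB2HSV); H,S,V=[h[...,i].astype(int) for i in range(3)]
    return dict(orange=(H>5)&(H<17)&(S>170)&(V>130),yellow=(H>=22)&(H<34)&(S>150)&(V>130),red=((H<5)|(H>174))&(S>150)&(V>90),white=(S<45)&(V>200),green=(H>45)&(H<80)&(S>120)&(V>80))
def blobs(m,amin=8):
    n,l,st,c=cv2.connectedComponentsWithStats(m.astype(np.uint8)); return [(c[i].round(1),int(st[i,4]),st[i,:4]) for i in range(1,n) if st[i,4]>=amin]
E
python3 - <<'E'
from h import *
for n,(x0,x1,y0,y1) in dict(top=(230,420,160,300),side=(200,350,180,330)).items():
    s=snap(n)
    for k,m in masks(s['frame']).items():
        m[:y0]=0;m[y1:]=0;m[:,:x0]=0;m[:,x1:]=0
        print(n,k,[(b[0].tolist(),b[1],b[2].tolist()) for b in blobs(m)])
t=snap('top')
for uv,z in [((281,236),.099),((343,224),.094),((397,209),.113),((275,205),.04),((352,289),.024)]: print(uv,onz(t,uv,z).round(3))
E
```

```text
top orange []
top yellow []
top red [([271.7, 190.1], 96, [266, 185, 12, 11]), ([374.0, 200.5], 8, [372, 200, 5, 2])]
top white [([245.0, 162.2], 48, [241, 160, 9, 6]), ([309.3, 218.1], 7232, [231, 168, 143, 111]), ([375.5, 203.7], 23, [371, 201, 9, 6]), ([397.5, 207.1], 59, [394, 203, 8, 9]), ([280.2, 236.6], 802, [250, 206, 61, 60]), ([377.3, 210.1], 44, [373, 207, 10, 7]), ([379.9, 218.7], 84, [375, 213, 11, 12]), ([345.4, 222.5], 31, [343, 220, 6, 6]), ([279.9, 227.8], 96, [271, 224, 19, 7]), ([280.0, 242.4], 99, [271, 240, 19, 7]), ([407.5, 262.7], 120, [396, 258, 24, 10])]
top green []
side orange [([251.1, 204.3], 150, [247, 193, 10, 24])]
side yellow []
side red [([298.0, 207.2], 100, [291, 202, 15, 11]), ([290.5, 276.3], 57, [282, 264, 21, 31]), ([315.9, 286.7], 17, [313, 284, 7, 6])]
side white [([278.2, 201.2], 439, [256, 191, 40, 23]), ([282.3, 266.9], 5709, [206, 204, 144, 113]), ([260.4, 213.7], 53, [257, 208, 7, 12]), ([244.3, 215.7], 62, [241, 210, 8, 12])]
side green []
(281, 236) [0.541 0.057 0.099]
(343, 224) [ 0.568 -0.08   0.094]
(397, 209) [ 0.599 -0.197  0.113]
(275, 205) [0.617 0.072 0.04 ]
(352, 289) [ 0.421 -0.107  0.024]
```

```bash
python3 - <<'E'
from h import *
r.reach([0.56,-0.03,0.42],[180,0,95])
s=snap('wrist'); save(s,'w1.png'); print(-s['R'].T@s['t'],s['R'][2],s['fx'],r.sense()['joints'].round(1),r.sense()['clock'])
s2=snap('top');save(s2,'t1.png')
E
```

```text
[0.55267158 0.05121724 0.39972417] [ 0.02556703 -0.29758347 -0.9543534 ] 350.57827201094136 [ -6.6  -0.6  75.   -0.  105.7 -11.5] 2.6667
```

View pics/w1.png

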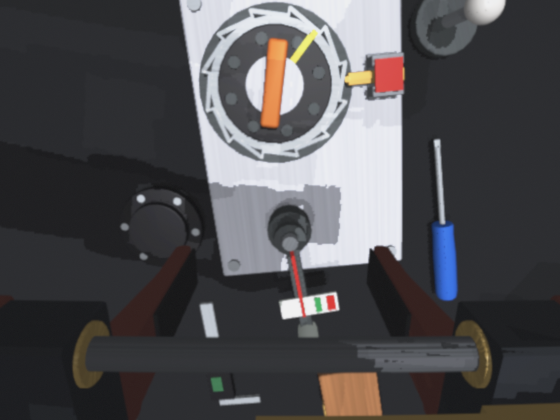

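```bash
python3 - <<'E'
from h import *
def rep(s,n):
    for k,m in masks(s['frame']).items():
        if k in('white',):continue
        print(n,k,[(b[0].tolist(),b[1],b[2].tolist()) for b in blobs(m,25)])
s=snap('wrist'); rep(s,'w1'); np.save('w1.npy',s,allow_pickle=True)
r.reach([0.55,-0.13,0.46],[180,0,95])
s=snap('wrist'); rep(s,'w2'); np.save('w2.npy',s,allow_pickle=True); save(s,'w2.png')
E
```

```text
w1 orange [([270.0, 89.5], 370, [261, 39, 23, 89])]
w1 yellow []
w1 red [([388.4, 74.3], 845, [375, 58, 28, 34]), ([296.7, 279.1], 162, [291, 252, 14, 65]), ([330.5, 301.8], 78, [327, 296, 8, 13])]
w1 green [([317.8, 304.0], 47, [315, 298, 6, 13])]
w2 orange [([291.3, 7.5], 58, [283, 0, 16, 11])]
w2 yellow []
w2 red [([313.2, 173.7], 156, [308, 148, 11, 57]), ([346.2, 203.6], 81, [343, 197, 7, 14])]
w2 green [([333.8, 205.8], 38, [332, 200, 5, 13])]
```

View pics/w2.png

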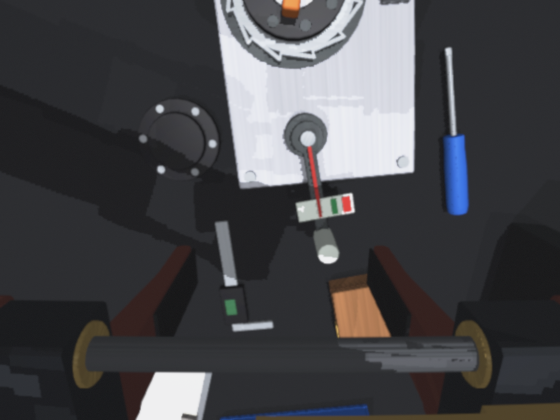

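```bash
python3 - <<'E'
from h import *
w1=np.load('w1.npy',allow_pickle=True).item();w2=np.load('w2.npy',allow_pickle=True).item();t=snap('top')
f=w1['frame'];h=cv2.cvtColor(f,cv2.COLOR_RGB2HSV)
print(f[83,275],f[60,300],f[45,306], t['frame'][236,281])
m=(h[...,0]<16)&(h[...,0]>4)&(h[...,1]>150)&(h[...,2]>110);m[150:]=0
y=(h[...,0]>=24)&(h[...,0]<34)&(h[...,1]>120)&(h[...,2]>110);y[150:]=0
for n,q in(('o',m),('y',y)):
    for b in blobs(q,15):
        p=np.argwhere(cv2.connectedComponents(q.astype(np.uint8))[1]==cv2.connectedComponents(q.astype(np.uint8))[1][tuple(np.argwhere(q)[0])])
        print(n,b[0],b[1],b[2])
mo=cv2.minAreaRect(np.argwhere(m)[:,::-1].astype(np.float32));print('rect',mo)
ht=cv2.cvtColor(t['frame'],cv2.COLOR_RGB2HSV)
mt=(ht[...,0]<18)&(ht[...,0]>4)&(ht[...,1]>120)&(ht[...,2]>90);mt[:200]=0;mt[270:]=0;mt[:,:240]=0;mt[:,320:]=0
print([b[:2] for b in blobs(mt)])
K=tri([(w1,(274.7,83)),(t,blobs(mt)[0][0])]);print('knob',K)
a,b=onz(w1,(278,41),.099),onz(w1,(271,127),.099);print('bar',a,b,np.linalg.norm(a-b),np.degrees(np.arctan2(*(a-b)[1::-1])))
S=tri([(w1,(290.5,243)),(w2,(308,139))]);print('screw',S)
P=tri([(w2,(328,255)),(t,(397.5,207.5))]);print('post',P, np.linalg.norm((P[0]-S[0])[:2]),onz(w2,(328,255),.113))
a,b=onz(w1,(293,61),.06),onz(w1,(316,32),.06);print('line',a,b,np.degrees(np.arctan2(*(b-a)[1::-1])),np.degrees(np.arctan2(*(b-K[0])[1::-1])))
n=onz(w1,(347,79.5),.04);print('nose',n,np.degrees(np.arctan2(*(n-K[0])[1::-1])),np.linalg.norm((n-K[0])[:2]))
E
```

```text
[235 150  87] [89 90 91] [239 239 123] [233 152  92]
o [273.2  83.3] 1492 [261  38  27  90]
y [302.7  47. ] 209 [291  31  25  31]
y [360.9  76. ] 51 [351  73  18   8]
rect ((332.2841491699219, 88.5279541015625), (136.89674377441406, 88.96412658691406), 5.617580413818359)
[(array([279.7, 234.5]), 202)]
knob (array([0.54548861, 0.06149775, 0.08012317]), [np.float64(0.0011369745136831806), np.float64(0.001136974513683186)])
bar [0.54620199 0.09365369 0.099     ] [0.54577269 0.02663874 0.099     ] 0.06701632399883323 89.63296615695262
screw (array([ 0.57334021, -0.08741652,  0.07482042]), [np.float64(2.1048996465836422e-05), np.float64(2.104899646541678e-05)])
post (array([ 0.60235964, -0.19803186,  0.11381829]), [np.float64(0.0004684024991497348), np.float64(0.00046840249914946545)]) 0.11435856073230785 [ 0.60296164 -0.19827733  0.113     ]
line [0.56023461 0.08361613 0.06      ] [0.57829593 0.10941616 0.06      ] 55.006043905550165 55.60252651091591
nose [0.61449161 0.07333897 0.04      ] 9.737368930241905 0.07001162847988007
```

```bash
python3 - <<'E'
from h import *
X=[0.545,0.060]
r.reach(X+[0.33],[180,0,89.6])
r.servo_line(X+[0.247],speed=0.08)
print(r.sense()['contact_force'].round(1)); r.grab(30)
s=r.sense(); print(s['opening'],s['contact_force'].round(1),s['torque'].round(2),s['joints'].round(2),s['clock'])
j0=s['joints'].copy()
for d in [6,12,18,24,30,36,41,44,46]:
    j=j0.copy(); j[5]+=d; r.move_joints(j); s=r.sense()
    print(d,(s['joints'][5]-j0[5]).round(2),s['contact_force'].round(1),s['torque'].round(2),s['clock'])
save(snap('wrist'),'w3.png'); s=snap('side'); save(s,'s3.png')
E
```

```text
[-0.6  0.6 -0.4]
0.015968503407333242 [-2.7  0.3  6.5] [-0.06  0.5   0.07] [ 2.73 -1.26 93.02  0.   88.19  3.12] 6.5833
6 5.87 [-0.3  1.   0.7] [-0.02  0.12 -0.18] 6.8333
12 11.76 [-1.8  1.   3. ] [ 0.06  0.29 -0.08] 7.0833
18 17.71 [-3.1  0.1  2.3] [ 0.07  0.48 -0.11] 7.3333
24 23.68 [-3.9  0.6  2.9] [ 0.13  0.7  -0.11] 7.5833
30 29.74 [-3.8  1.1  3.6] [ 0.21  0.78 -0.2 ] 7.8333
36 35.74 [-6.5  1.3  4.4] [ 0.2   0.71 -0.15] 8.0833
41 40.73 [-5.2  2.   3.5] [ 0.21  0.83 -0.17] 8.3333
44 43.74 [-6.3  1.6  3.9] [ 0.25  0.91 -0.33] 8.5833
46 45.74 [-5.4  2.   4. ] [ 0.26  0.93 -0.4 ] 8.8333
```

View pics/w3.png

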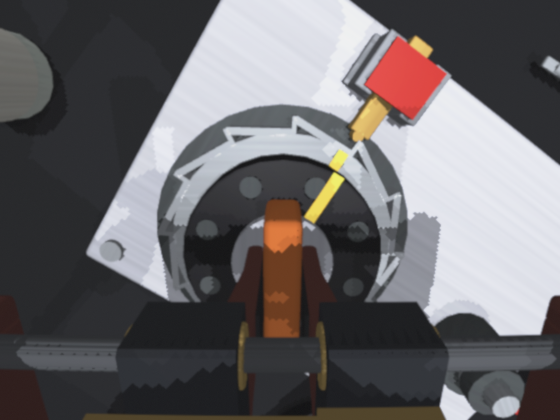

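```bash
python3 - <<'E'
from h import *
def pawl(s):
    h=cv2.cvtColor(s['frame'],cv2.COLOR_RGB2HSV).astype(int)
    y=(h[...,0]>=14)&(h[...,0]<34)&(h[...,1]>110)&(h[...,2]>110); y[200:]=0
    R=blobs(masks(s['frame'])['red'],200)[0][0]
    return [(np.hypot(*(b[0]-R)).round(1),b[1],b[0].tolist()) for b in blobs(y,15)]
j0=r.sense()['joints'].copy(); print(pawl(snap('wrist')))
for d in [1,2,3,4]:
    j=j0.copy(); j[5]+=d; r.move_joints(j); r.wait(.1); s=r.sense(); q=snap('wrist')
    print(d,(s['joints'][5]-j0[5]).round(2),s['torque'].round(2),pawl(q))
save(q,'w4.png')
E
```

```text
[(np.float64(36.1), 270, [420.8, 45.9]), (np.float64(54.3), 924, [368.3, 118.6]), (np.float64(122.9), 599, [333.0, 178.1])]
1 0.9 [0.08 0.4  0.04] [(np.float64(36.1), 278, [417.7, 43.5]), (np.float64(54.2), 948, [366.4, 117.0]), (np.float64(106.3), 198, [336.7, 159.9]), (np.float64(131.9), 409, [329.8, 186.5])]
2 1.98 [ 0.05  0.44 -0.03] [(np.float64(31.5), 32, [411.3, 44.8]), (np.float64(57.9), 1133, [361.9, 118.5]), (np.float64(106.2), 201, [336.8, 160.0]), (np.float64(132.2), 409, [329.9, 186.6])]
3 2.99 [ 0.21  0.45 -0.06] [(np.float64(31.6), 36, [407.6, 42.4]), (np.float64(57.7), 1169, [359.9, 117.1]), (np.float64(106.0), 200, [337.0, 160.0]), (np.float64(132.4), 410, [329.9, 186.6])]
4 3.99 [ 0.16  0.56 -0.1 ] [(np.float64(31.7), 39, [403.7, 39.8]), (np.float64(57.8), 1184, [357.7, 115.8]), (np.float64(106.1), 205, [336.9, 160.0]), (np.float64(132.6), 407, [329.9, 186.5])]
```

View pics/w4.png

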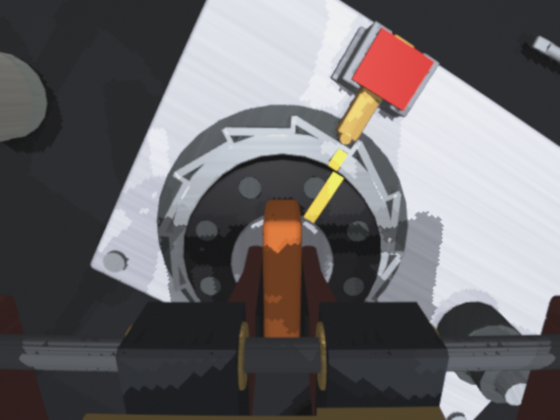

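```bash
python3 - <<'E'
from h import *
j0=r.sense()['joints'].copy()
for d in [-.8,-1.6]:
    j=j0.copy(); j[5]+=d; r.move_joints(j); r.wait(.1); print(d,r.sense()['torque'].round(2))
r.let_go(); p=r.sense()['tcp_pos']; r.servo_line([p[0],p[1],0.34],speed=0.12)
P=[0.6026,-0.198]
r.reach([0.56,-0.03,0.42],[180,0,95])
s=snap('wrist'); save(s,'w5.png'); np.save('w5.npy',s,allow_pickle=True)
r.reach(P+[0.34],[180,0,104.7]); r.wait(.2)
F=np.mean([ (r.wait(.02),r.sense()['contact_force'])[1] for _ in range(5)],0); print('F0',F.round(2),r.sense()['clock'],r.sense()['joints'].round(1))
E
```

```text
-0.8 [0.14 0.53 0.07]
-1.6 [0.15 0.5  0.03]
F0 [-0.62 -0.09  0.24] 15.5167 [-21.2  10.2  71.5   0.   98.2 -35.9]
```

View pics/w5.png

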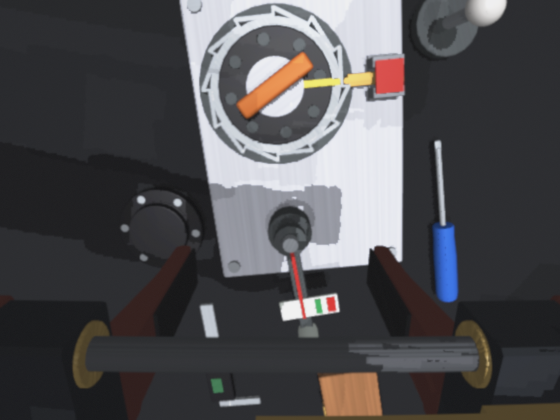

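The yellow line, from (305,85) to (345,79), points straight at the pawl nose at (347,79). The pawl is down. The lever is next.

```bash
cat >> h.py <<'E'
C=np.array([0.5735,-0.0870]); P0=np.array([0.6026,-0.198]); RAD=np.linalg.norm(P0-C); A0=np.degrees(np.arctan2(*(P0-C)[::-1])); ZL=0.097+0.163
F0=np.array([-.62,-.09,.24])
def arc(a,speed=.03):   # a = clockwise degrees from start
    th=np.radians(A0-a); p=C+RAD*np.array([np.cos(th),np.sin(th)])
    r.servo_line([p[0],p[1],ZL],[180,0,A0+180-a],speed=speed)
def force(a,n=4):       # (tangential clockwise push on post, radial, z)
    f=-np.mean([(r.wait(.02),r.sense()['contact_force'])[1]-F0 for _ in range(n)],0)
    th=np.radians(A0-a); return np.array([f[0]*np.sin(th)-f[1]*np.cos(th), f[0]*np.cos(th)+f[1]*np.sin(th), f[2]]).round(2)
E
python3 - <<'E'
from h import *
print(A0,RAD)
r.servo_line([P0[0],P0[1],ZL],[180,0,A0+180],speed=.1); r.grab(40); print(force(0),r.sense()['opening'])
a=0
while a<60:
    a+=2; arc(a); f=force(a); print(a,f,round(r.sense()['clock'],2))
    if f[0]>7 or abs(f[1])>15: break
s=snap('wrist'); save(s,'w6.png')
E
```

```text
-75.30980647032861 0.11475107842630501
[ 1.52 -0.3   0.4 ] 0.021827279130228052
2 [ 2.58 -0.19  0.69] 17.92
4 [ 3.55 -0.51  0.83] 18.27
6 [ 3.76 -0.18  0.13] 18.62
8 [ 3.57 -0.51  0.38] 18.97
10 [ 3.28 -1.01  0.62] 19.32
12 [ 3.4  -1.33  0.14] 19.67
14 [ 3.56 -2.08 -0.57] 20.02
16 [ 3.34 -2.51  0.01] 20.37
18 [ 3.03 -2.69 -0.62] 20.72
20 [ 3.08 -3.65 -0.83] 21.07
22 [ 3.15 -4.08 -0.93] 21.42
24 [ 2.86 -4.22 -1.09] 21.77
26 [ 3.67 -4.52 -0.93] 22.12
28 [ 5.07 -3.96 -0.98] 22.47
30 [ 5.55 -4.35 -0.6 ] 22.82
32 [ 7.13 -4.16  0.26] 23.17
```

View pics/w6.png

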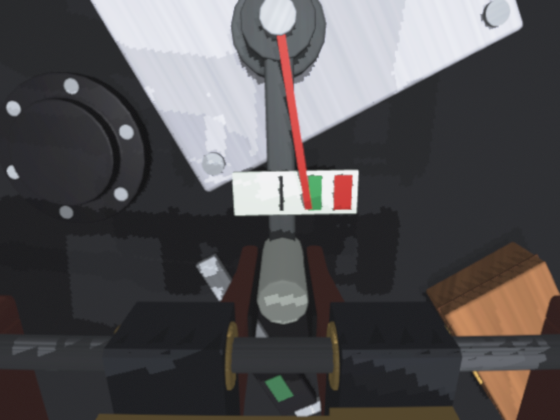

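```bash
cat >> h.py <<'E'
def needle():
    f=snap('wrist')['frame']; h=cv2.cvtColor(f,cv2.COLOR_RGB2HSV).astype(int)
    red=((h[...,0]<6)|(h[...,0]>172))&(h[...,1]>120)&(h[...,2]>80)
    g=(h[...,0]>45)&(h[...,0]<85)&(h[...,1]>90); g[:165]=0;g[225:]=0
    rows=slice(180,205); row=red[rows].copy(); row[:,:230]=0;row[:,370:]=0
    gx=np.where(g[:,230:370].any(0))[0]+230
    y=np.arange(60,165); xs=[np.where(red[k,230:370])[0].mean()+230 for k in y if red[k,230:370].any()]; ys=[k for k in y if red[k,230:370].any()]
    c=np.polyfit(ys,xs,1); return dict(needle_at_205=np.polyval(c,205).round(1),green=(gx.min(),gx.max()) if len(gx) else None,red_cols=(np.where(row.sum(0)>12)[0]).tolist()),f
E
python3 - <<'E'
from h import *
print(needle()[0])
for a in (33,34): arc(a,.015); print(a,force(a),needle()[0],r.sense()['clock'])
n,f=needle(); cv2.imwrite('pics/w7.png',cv2.cvtColor(cv2.resize(f[150:230,220:370],None,fx=4,fy=4,interpolation=2),cv2.COLOR_RGB2BGR))
E
```

```text
{'needle_at_205': np.float64(307.4), 'green': (np.int64(309), np.int64(321)), 'red_cols': [303, 304, 305, 306, 307, 308, 334, 335, 336, 337, 338, 339, 340, 341, 342, 343, 344, 345, 346, 347, 348, 349, 350]}
33 [ 6.97 -4.05  0.18] {'needle_at_205': np.float64(309.9), 'green': (np.int64(310), np.int64(320)), 'red_cols': [305, 306, 307, 308, 309, 310, 334, 335, 336, 337, 338, 339, 340, 341, 342, 343, 344, 345, 346, 347, 348, 349, 350]} 23.6667
34 [ 8.14 -3.81 -0.13] {'needle_at_205': np.float64(312.7), 'green': (np.int64(313), np.int64(320)), 'red_cols': [307, 308, 309, 310, 311, 312, 313, 334, 335, 336, 337, 338, 339, 340, 341, 342, 343, 344, 345, 346, 347, 348, 349, 350]} 24.0667
```

View pics/w7.png

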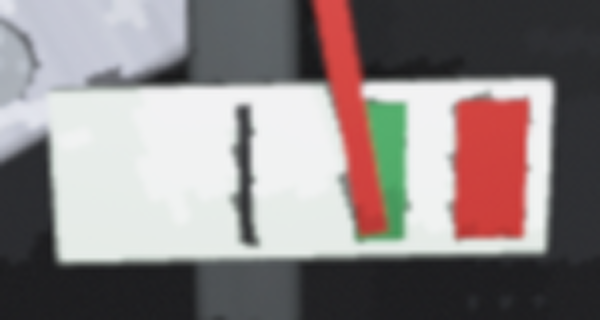

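```bash
python3 - <<'E'
from h import *
a=35.2; arc(a,.015); print(force(a),needle()[0],r.sense()['torque'].round(2))
for _ in range(5): r.wait(.45); print(force(a,2),needle()[0]['needle_at_205'],round(r.sense()['clock'],2))
n,f=needle(); cv2.imwrite('pics/w8.png',cv2.cvtColor(cv2.resize(f[150:230,220:370],None,fx=4,fy=4,interpolation=2),cv2.COLOR_RGB2BGR))
E
```

```text
[ 8.32 -3.44  0.41] {'needle_at_205': np.float64(315.7), 'green': (np.int64(309), np.int64(320)), 'red_cols': [309, 310, 311, 312, 313, 314, 315, 334, 335, 336, 337, 338, 339, 340, 341, 342, 343, 344, 345, 346, 347, 348, 349, 350]} [-1.38 -1.19  0.3 ]
[ 8.15 -3.78  0.22] 315.7 25.07
[ 8.96 -3.65  1.12] 315.7 25.61
[ 7.9  -3.38  0.05] 315.7 26.14
[ 7.57 -3.99  0.13] 315.7 26.68
[ 8.07 -3.67  0.52] 315.7 27.21
```

View pics/w8.png

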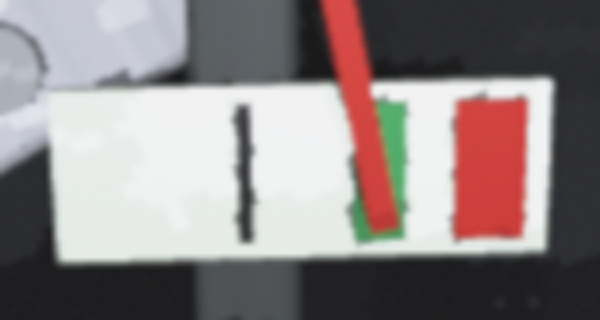

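The needle tip at x≈316 sits mid-green (309–321) and held still for over 2.5 s. The force reads 8.2 N. Adding the 0.3 N·m grip moment gives about 1.24 N·m, or 0.21 rad of bend, which agrees. I'll ease back until the needle is near zero and release there.

```bash
python3 - <<'E'
from h import *
for a in (32,29,26,24.5): arc(a,.02); print(a,force(a),needle()[0]['needle_at_205'],r.sense()['torque'][2].round(2))
while needle()[0]['needle_at_205']>285 and a>22: a-=.5; arc(a,.02); print(a,force(a),needle()[0]['needle_at_205'])
r.let_go(); r.wait(.2); p=r.sense()['tcp_pos']; r.servo_line([p[0],p[1],.36],speed=.12)
r.reach([0.56,-0.03,0.42],[180,0,95]); save(snap('wrist'),'w9.png'); save(snap('top'),'t9.png'); print(r.sense()['clock'])
E
```

```text
32 [ 6.25 -3.99 -0.35] 306.4 0.25
29 [ 4.86 -4.75 -0.33] 298.5 0.08
26 [ 3.75 -4.39 -1.27] 291.0 0.04
24.5 [ 2.71 -4.73 -1.29] 287.4 0.05
24.0 [ 2.23 -4.7  -1.56] 285.9
23.5 [ 2.04 -4.96 -1.05] 284.4
33.4167
```

View pics/w9.png

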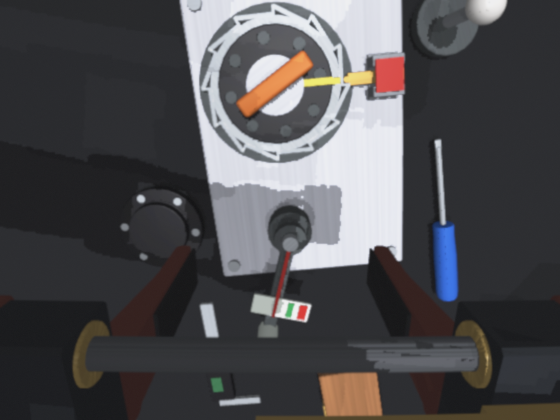

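The dial is still at the marked notch. The lever stays about 23° clockwise with its needle on the zero mark, and the bystanders are in place. I'm handing in.

```bash
python3 -c "
from h import *
r.wait(.3); print(r.sense()['clock']); r.hand_in()"
```

```text
33.7167
the job is handed in; nothing more can be done
```

The fixture is set up and handed in at 33.7 s on the robot's clock, out of the 70 s allowed. No verdict was reported.

- **Dial:** I turned the knob clockwise about 48°. The pawl dropped 1–2° before I stopped, and I then eased the dial back slightly so it rests in the notch. The last picture shows the yellow line pointing straight at the dropped pawl.
- **Lock screw:** The screw ran loose for about 25° and then came home. I pulled on until the needle stood mid-green, about 0.21 rad, and held it there for over 2.5 s without the needle moving. It never reached the red.
- **Release:** I eased the lever back until the needle was close to zero, then opened the fingers. The lever stayed about 23° clockwise with its needle on zero, so the screw did not unscrew.
- **Other things:** Nothing else had moved in the parts of the last wrist picture that I checked. That picture does not show every bystander, and I did not look at the final overhead picture.

**One disagreement:** the wrist force during the hold read about 8.2 N, below the 9 N at which the green band starts. It fits the needle once the roughly 0.3 N·m twist carried through the grip is added, so I relied on the needle.

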